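# Set the cursor of a tapered slot gauge to its master pin

## Task

Zero the taper gauge: take the steel master pin out of its stand, set it upright into the wide end of the gauge's slot and slide it gently toward the narrow end until it wedges firmly between the two rails. Leave it wedged there, then slide the gauge's cursor up along its track until its finger just touches the pin, without forcing anything or pushing the pin back out, and let go. Leave the other tools where they lie.

Things in the scene. Friction and masses are not known exactly. Their poses are not given: they have to be found in the camera images.
- pin: Master pin: plain steel rod, 16 mm diameter, 95 mm long, 0.15 kg, with two fine dark rings near its top. Origin at the centre of its lower end, z along it (up). It starts upright in the stand, its lower end 10 mm and its top 105 mm above the bench.
- stand: Fixed black block, 56 x 56 x 30 mm, with one 18 mm wide, 20 mm deep upright hole in the middle that holds the pin. Origin at the centre of its underside.
- gauge: Fixed grey base plate of the taper gauge, 200 x 136 x 10 mm, origin at the centre of its underside; x points along the slot from its wide to its narrow end, z up. Two rigid steel rails on it (tops 32 mm above the bench) form the slot, whose floor is the plate's top. Depending on how the tapered rail is clamped, the pin wedges with its axis between about x = -20 and x = +45 mm.
- slot_mouth (a point): Point on the slot's floor (10 mm above the bench) near its wide end, at x = -68, y = +11 mm in the gauge's frame, same axes; the slot is 22 to 30 mm wide here, so a pin lowered upright at this point stands free of both rails.
- rail_straight: Straight steel rail, 180 x 22 x 22 mm, with a scale of fine lines on its top, fixed along gauge x. Origin on the lower edge of its working face, at mid-length, 10 mm above the bench; axes as the gauge's; the face lies at y = 0 and its y axis points into the slot, so a pin touching it has its axis at y = +8 mm.
- rail_taper: Plain steel rail, 176 x 24 x 22 mm, clamped at 6 to 8 degrees to the straight rail, at a setting that differs each time. Origin on the lower edge of its slot-side face, mid-length, 10 mm above the bench; x along it to the narrow end; slot on its negative y side. A dark, rigid wear strip on that face, shimmed 3 to 6.5 mm proud, is what the pin meets: where it wedges can only be felt.
- cursor: Cursor on a track beside the straight rail. Starts at the narrow end, slides up to 130 mm along gauge -x; friction about 1.5 N, stays where left. Axes as the gauge's. A flat finger, 36 to 46 mm above the bench, reaches across rails and slot; origin at bench height on the finger's pin-side face, over the straight rail's face: it touches the pin when the pin's axis is at x = -8 mm in this frame.
- cursor_knob (a point): Top centre of the cursor's upright round knob, 14 mm thick, 90 mm above the bench (full thickness from 50 mm up), by which the cursor is gripped or pushed; its axis stands 60 mm to the side of the slot line.
- bearing: Bystander: steel ball bearing, 72 mm across, 18 mm thick, origin at the centre of its underside.
- screwdriver: Bystander: green-handled screwdriver, 224 mm long, lying along its y axis, origin at the centre of its underside.
- spanner: Bystander: steel spanner, 189 mm long, lying along its y axis, origin at the centre of its underside.
Mind the look-alikes: they are no part of the job. Leave any green or purple look-alike of the pin alone.

How it is judged:
On the way, in this order (a step that is already met when the one before it is completed fails the run):
1. the upright pin is wedged between the two rails, pressing on both (contact force between pin and rail_straight above 4 N and contact force between pin and rail_taper above 4 N and angle between pin's own z axis and vertical below 0.08 rad and z of pin in the frame of gauge below 0.0145 m), for 0.2 s.
2. the cursor's finger is up against the wedged pin (x of pin in the frame of cursor above -0.01 m and contact force between pin and rail_straight above 2 N and contact force between pin and rail_taper above 2 N and angle between pin's own z axis and vertical below 0.08 rad and z of pin in the frame of gauge below 0.0145 m), for 0.2 s.
At the end, for the whole second after the job is handed in: The pin stands upright in the slot (tilt under 0.08 rad, lower end within 4.5 mm of the slot floor), still wedged so that it presses on both rails with over 2 N, the cursor's finger is within 2 mm of it, and both are at rest (all of step 2 and linear speed of each of pin, cursor below 0.01 m/s); the robot touches nothing.
It fails at once if the pin is forced into the slot with more than 35 N on a rail (contact force between pin and rail_straight above 35 N or contact force between pin and rail_taper above 35 N).
It fails at once if the cursor is pressed on the pin with more than 15 N (contact force between pin and cursor above 15 N).
It fails at once if another tool is shifted by more than 20 mm (distance of any of bearing, screwdriver, spanner from where it was at the start of the episode above 0.02 m).
It also fails if it takes over 53 s, if anything falls off the work surface, if the arm or the gripper's body presses on something with over 40 N, if the wrist force passes 120 N, or if a joint passes its speed limit or range.

## Robot

A 7-joint arm with a two-finger parallel gripper is mounted at the origin on a cart in front of the work surface, level with it; the furniture and walls round the work are solid. World frame = base frame: x ahead of the robot, y to its left, z up, the work surface at z = 0. Lengths are in m, angles in rad, forces in N, time in s.
With the tool pointing down it reaches from about 0.425 to 0.95 m from the base axis. Payload 4.7 kg.
Tool frame: the origin (TCP) lies on the centre line of the jaws, within the pads' length; the fingertips stand robot.nose_length ahead of it and the grasp point (between the pads) lies 8 mm behind it (robot.nose_length is the distance from the TCP to the fingertips, in m); z points along the fingers, x is the direction in which the jaws open and shut, and the axes are right-handed (so a half turn about z gives the same grasp; the last joint's range is limited). The gripper opens to 85 mm and grips with 20 to 120 N. Pads are 22 mm wide; open, the fingers measure 114 mm over their backs; the gripper's body (76 mm by 85 mm) begins 54 mm behind the grasp point. The pads swing forward as they close: fully open they stand 13 mm farther back than shut.
Start: joints at [-1.261, 0.469, -0.049, 1.532, 0.024, 1.141, -0.082], TCP at [0.224, 0.637, 0.242] pointing down, gripper open.
Joint ranges: [-2.59, 2.59], [-0.33, 1.99], [-1.39, 1.29], [0.1, 2.45], [-1.04, 4.18], [0.21, 1.99], [-2.66, 2.66]. Speed limits (rad/s): [2.57, 2.57, 3.14, 3.14, 3.14, 3.14, 3.14].

## Interface

Orientations are given as [roll, pitch, yaw] about the fixed x, y, z axes, in that order (R = Rz(yaw) Ry(pitch) Rx(roll)).
In Python, from plant import robot gives the robot as it stands. Calls block until the motion is done:
- robot.goto(position, orientation): joint-space move of the TCP to a pose.
- robot.move_straight(position, vel=0.15, attitude=None, contact_N=None): straight line of the TCP; attitude=None keeps the orientation; vel is the mean speed in m/s. With contact_N (N) it stops when the force on the tool has changed by that much, and returns True; else False.
- robot.move_joints(angles): joint-space move.
- robot.grip(opening, strength=None): opening from 0.0 (shut) to 1.0 (fully open); strength is the grip in N (None keeps the last); returns when the fingers have stopped.
- robot.sleep(seconds).
- robot.inverse_kinematics(position, orientation): joint angles nearest the present ones, or None.
- robot.sense(): the state.
- robot.grab_frame(name): name is "scene" or "side" or "wrist"; returns a dict with "image" (420x560x3 uint8, red, green, blue), "range_z" (420x560 float32, m along the optical axis (not along the pixel's ray), 0 where there is no reading), "fx", "fy", "cx", "cy" (pixels), "R" (3x3) and "t" (3): a world point X has camera coordinates R X + t. Camera axes: x right, y down, z forward; pixel columns grow to the right and rows downward; lengths in m; the calibration is good to about 2 mm. A picture is of the moment at which its call begins.
A pose or a line that the arm cannot do raises robot.IKError and nothing moves.
- robot.close_job(): hands the job in, once; it reports no verdict.
The state is a dict: "t": time; "joint_pos": joint angles; "joint_velocities": joint speeds; "effort": joint torques, N m; "tcp_pos": TCP position; "tcp_rot": TCP orientation; "wrist_force": force on the tool from outside, world axes, zero at the start; "torque": the same for the moment, N m; "opening": opening from 0.0 (shut) to 1.0 (fully open).
Only numpy, scipy, OpenCV 4.12 (cv2) and the standard library are available. Lean on these libraries where they do the work, as an engineer would, in place of code of your own. Each camera call takes 0.05 s, during which the arm holds its last target.

## Working session

There is one attempt and no reset: what is moved stays moved. The work goes in short steps, each a Python script; the robot and the scene stay as the last script left them, time stands still between calls to the robot, and variables do not carry over. Pictures are saved under pics/ and viewed, and the job is handed in when it is done.

```bash
ls; mkdir -p pics
python3 - <<'E'
from plant import robot
import cv2,numpy as np
for n in ("scene","side","wrist"):
    f=robot.grab_frame(n)
    cv2.imwrite(f"pics/{n}0.png",f["image"][...,::-1])
    np.savez(f"{n}0.npz",**f)
    print(n,f["fx"],f["cx"],f["cy"],-f["R"].T@f["t"],f["R"][2])
s=robot.sense();print(s["t"],s["tcp_pos"],s["tcp_rot"],s["opening"],robot.nose_length,s["wrist_force"])
E
```

```text
pics
scene 408.2660849689987 279.1686427443293 205.71930566736052 [ 0.24879321 -0.38113704  0.53409772] [ 0.38928558  0.74106596 -0.54706305]
side 393.3042799010805 275.98999223983293 204.05667912377203 [ 0.53484778 -0.55336608  0.41287585] [ 0.0321619   0.92686097 -0.37402454]
wrist 321.110177108744 279.32284804772064 208.03763632176765 [0.14888085 0.66303357 0.37172525] [ 0.29305963 -0.10489363 -0.95032278]
0.15 [0.22417775 0.63625976 0.2415115 ] [3.14154165e+00 1.45455419e-03 1.23202696e+00] 1.0001532873455792 0.011 [1.35030375 0.55662534 0.02890586]
```

View pics/scene0.png

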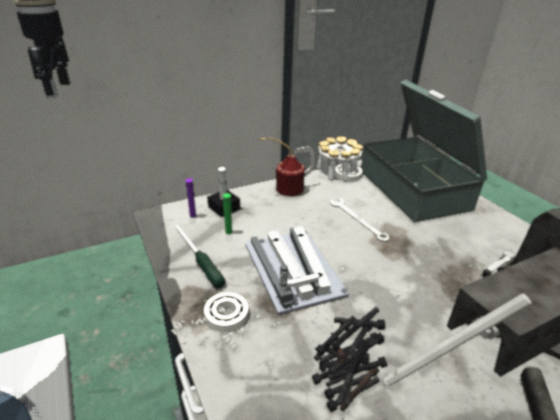

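View pics/side0.png

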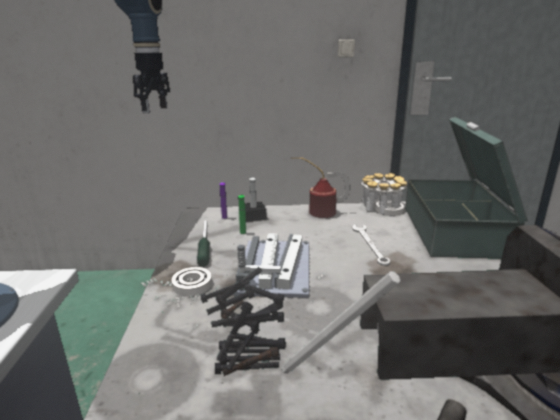

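View pics/wrist0.png

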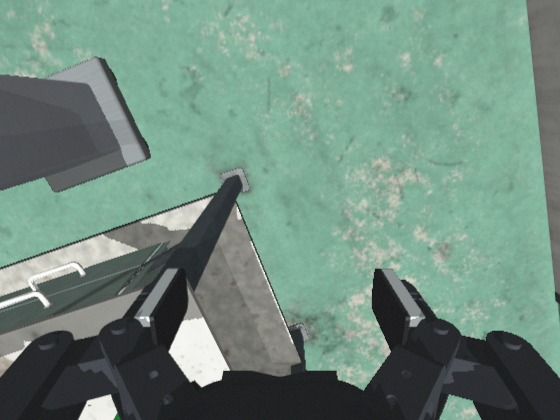

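The scene view shows the steel pin in the black stand at about (223,185), with the purple look-alike at (190,198) and the green one at (227,213). The gauge is around (295,268), with the cursor knob near (284,272). The side view has the pin at (253,192). The wrist view shows no parts of the job.

```bash
cat > h.py <<'E'
import numpy as np, cv2
def ray(f,u,v):
    d=np.array([(u-float(f["cx"]))/float(f["fx"]),(v-float(f["cy"]))/float(f["fy"]),1.0])
    return -f["R"].T@f["t"], f["R"].T@d
def plane(f,u,v,z):
    c,d=ray(f,u,v); return c+d*(z-c[2])/d[2]
def tri(obs):
    A=np.zeros((3,3));b=np.zeros(3);L=[]
    for f,u,v in obs:
        c,d=ray(f,u,v); d=d/np.linalg.norm(d); P=np.eye(3)-np.outer(d,d); A+=P;b+=P@c;L.append((c,P))
    x=np.linalg.solve(A,b); return x,[float(np.linalg.norm(P@(x-c))) for c,P in L]
def proj(f,X):
    p=f["R"]@np.asarray(X,float)+f["t"]; return float(f["fx"])*p[0]/p[2]+float(f["cx"]),float(f["fy"])*p[1]/p[2]+float(f["cy"])
def load(n):
    d=np.load(n); return {k:d[k] for k in d.files}
def pt(f,u,v):
    c,d=ray(f,u,v); return c+d*float(f["range_z"][int(v),int(u)])
E
python3 - <<'E'
from h import *
a=load("scene0.npz");b=load("side0.npz")
for n,f,r in (("sc",a,(160,150,200,170)),("si",b,(190,160,140,150))):
    x,y,w,h=r
    im=cv2.resize(f["image"][y:y+h,x:x+w],None,fx=4,fy=4 if h<=150 else 3.5,interpolation=cv2.INTER_CUBIC)
    cv2.imwrite(f"pics/{n}1.png",im[...,::-1])
for u,v in ((222,175),(223,190),(227,213),(190,197),(284,272),(300,280),(225,310),(210,270),(360,220)):
    print((u,v),pt(a,u,v).round(3))
E
```

```text
(222, 175) [0.505 0.384 0.091]
(223, 190) [0.505 0.384 0.052]
(227, 213) [0.479 0.291 0.053]
(190, 197) [0.428 0.384 0.053]
(284, 272) [0.489 0.053 0.082]
(300, 280) [0.524 0.058 0.045]
(225, 310) [0.397 0.09  0.   ]
(210, 270) [0.4   0.17  0.024]
(360, 220) [0.766 0.207 0.005]
```

View pics/sc1.png

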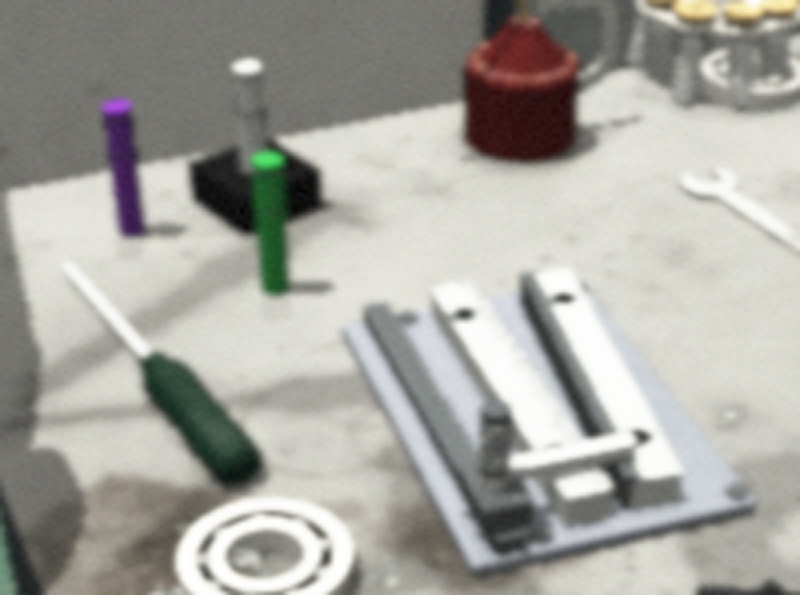

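View pics/si1.png

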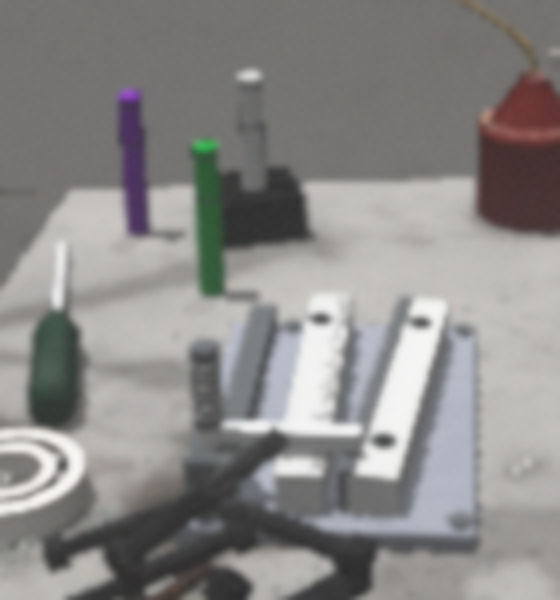

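Run:
```python
from plant import robot
from h import *
a=load("scene0.npz")
P=[plane(a,160+u/4,150+v/3.5,.01) for u,v in((345,330),(755,505),(475,570))]
print(P, np.arctan2(*(P[2]-P[0])[1::-1]))
yaw=float(np.arctan2(*(P[2]-P[0])[1::-1]))+np.pi
for i,(x,y,z) in enumerate(((0.44,0.30,0.27),(0.44,0.11,0.25))):
    robot.goto([x,y,z],[np.pi,0,yaw]); 
    f=robot.grab_frame("wrist"); np.savez(f"w{i}.npz",**f); cv2.imwrite(f"pics/w{i}.png",f["image"][...,::-1])
    s=robot.sense(); print(s["t"],s["tcp_pos"],s["wrist_force"],s["joint_pos"])
```

```text
[array([0.49559577, 0.22830001, 0.01      ]), array([0.6046811 , 0.02134847, 0.01      ]), array([0.473353 , 0.0364723, 0.01     ])] -1.686232644247988
1.6833 [0.43940286 0.30146234 0.26988075] [-0.26983916 -0.23201284  0.0180108 ] [-0.71291292  0.21103484  0.03854592  1.83818773 -0.00964728  1.09248528
  0.78698007]
2.5167 [0.44042342 0.11242486 0.25031993] [-0.35778795  1.29949119 -0.33910258] [-0.48089837  0.09327658  0.14919844  2.02957017 -0.01699633  1.01864214
  1.13545435]
```

View pics/w0.png

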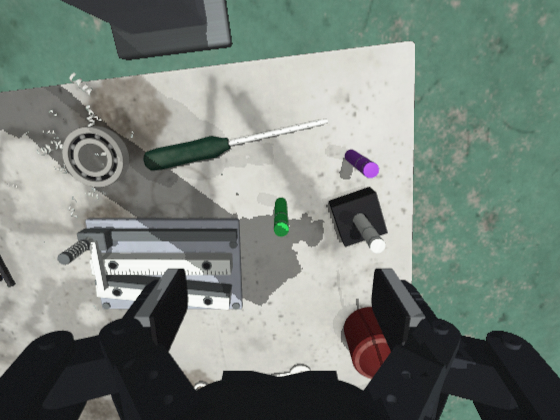

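View pics/w1.png

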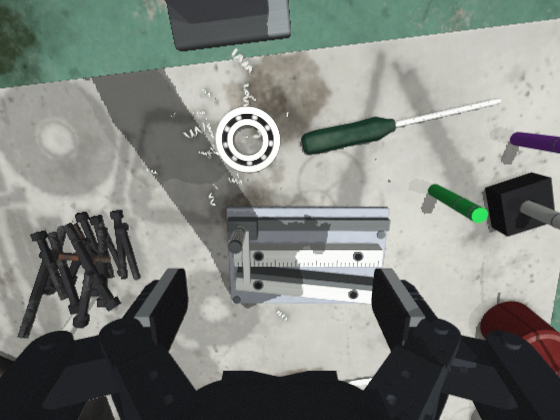

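w0 shows the pin top at about (377,243) in the black stand. The gauge spans roughly columns 87–240. w1 shows the gauge between (228,207) and (388,305), with the knob top at (236,235) and the cursor finger at (245,262). Next step is zooming for accurate edges.

Run:
```python
from h import *
for n,s,(x,y,w,h),k in (("a","w1",(220,200,180,115),4.4),("b","w0",(80,210,170,105),4.6),("c","w0",(310,170,100,90),6)):
    f=load(s+".npz")
    im=cv2.resize(f["image"][y:y+h,x:x+w],None,fx=k,fy=k,interpolation=cv2.INTER_CUBIC)
    cv2.imwrite(f"pics/z{n}.png",im[...,::-1])
```

```text
(no output)
```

View pics/za.png

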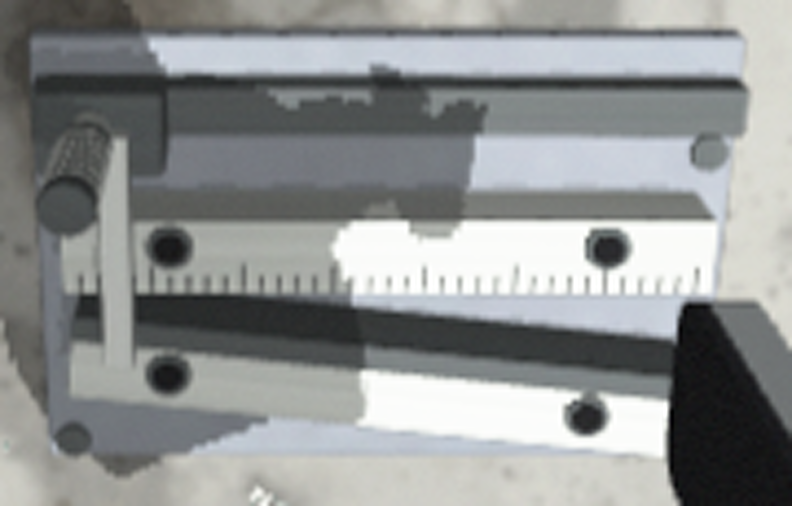

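View pics/zb.png

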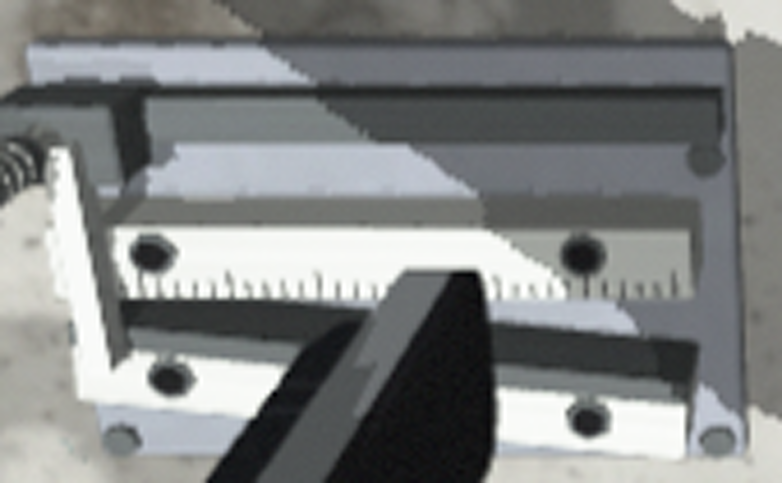

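View pics/zc.png

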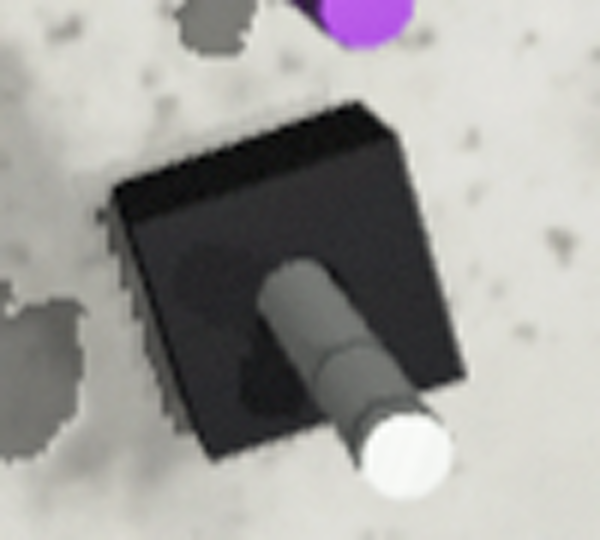

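Run:
```python
from h import *
w0=load("w0.npz");w1=load("w1.npz");sc=load("scene0.npz");sd=load("side0.npz")
A=lambda u,v:(220+(u+.5)/4.4-.5,200+(v+.5)/4.4-.5)
B=lambda u,v:(80+(u+.5)/4.6-.5,210+(v+.5)/4.6-.5)
C=lambda u,v:(310+(u+.5)/6-.5,170+(v+.5)/6-.5)
S=lambda u,v:(160+(u+.5)/4-.5,150+(v+.5)/3.5-.5)
D=lambda u,v:(190+(u+.5)/4-.5,160+(v+.5)/4-.5)
# pin top
print("pin top", tri([(w0,*C(406,457)),(sc,*S(248,68)),(sd,*D(250,76))]), plane(w0,*C(406,457),.105), plane(sc,*S(248,68),.105), plane(sd,*D(250,76),.105))
# refine by mask
im=w0["image"]; print("pin where meets stand", plane(w0,*C(300,288),.045))
# stand top corners
cs=[plane(w0,*C(*p),.03) for p in((137,222),(398,140),(467,378),(213,460))]
print("stand",np.mean(cs,0),[np.linalg.norm(cs[i]-cs[i-1]).round(4) for i in range(4)])
for n,a,b in(("hole1",(170,247),(153,254)),("hole2",(607,248),(583,255)),("thole1",(167,375),(170,379)),("thole2",(585,414),(587,417)),("wide end",(715,294),(692,298))):
    print(n,tri([(w1,*A(*a)),(w0,*B(*b))]),plane(w1,*A(*a),.032),plane(w0,*B(*b),.032))
e=[plane(w1,*A(*p),.032) for p in((65,293),(715,294))]; d=e[0]-e[1]
print("edge",e,np.linalg.norm(d),np.arctan2(d[1],d[0]))
print("plate",[plane(w1,*A(*p),.01) for p in((32,35),(742,33),(52,455))])
k=plane(w1,*A(67,204),.09); print("knob",k,tri([(w1,*A(67,204)),(w0,66.5,257),(sc,*S(495,410)),(sd,*D(204,348))]))
# taper top edge slot side
t=[plane(w1,*A(*p),.032) for p in((72,340),(660,396))];print("taper",t,np.arctan2(*(t[0]-t[1])[1::-1]))
print("cursor finger pin-side",[plane(w1,*A(*p),.046) for p in((128,140),(131,365))])
```

```text
pin top (array([0.50841715, 0.3939651 , 0.10114564]), [0.0005873138442993482, 0.0010095016149799284, 0.000562110119773326]) [0.50714385 0.39306899 0.105     ] [0.50510083 0.38534705 0.105     ] [0.50872128 0.38402964 0.105     ]
pin where meets stand [0.49822508 0.38991665 0.045     ]
stand [0.50734989 0.3938834  0.03      ] [np.float64(0.0559), np.float64(0.0539), np.float64(0.0546), np.float64(0.0548)]
hole1 (array([0.53174366, 0.07641759, 0.0318725 ]), [7.540658250452854e-05, 7.540658250456074e-05]) [0.53176506 0.07642633 0.032     ] [0.53160123 0.07652311 0.032     ]
hole2 (array([0.5460224 , 0.19513491, 0.03130152]), [6.29963869006127e-05, 6.299638690062795e-05]) [0.54572333 0.19498994 0.032     ] [0.54560027 0.19536507 0.032     ]
thole1 (array([0.57138659, 0.07019617, 0.03171428]), [1.8816341061444143e-05, 1.881634106158755e-05]) [0.57123616 0.07023536 0.032     ] [0.57120123 0.07038974 0.032     ]
thole2 (array([0.59751888, 0.18679821, 0.03183138]), [3.4576370830773914e-05, 3.457637083066318e-05]) [0.59744619 0.18676811 0.032     ] [0.59736922 0.18686311 0.032     ]
wide end 
[... 154 characters left out ...]
.032     ]
edge [array([0.54237866, 0.04574525, 0.032     ]), array([0.56324172, 0.22411647, 0.032     ])] 0.17958719325856143 -1.6872315716980502
plate [array([0.47403474, 0.04446901, 0.01      ]), array([0.49582645, 0.23919473, 0.01      ]), array([0.60817378, 0.02834339, 0.01      ])]
knob [0.49006336 0.06223012 0.09      ] (array([0.49239997, 0.06183961, 0.08500278]), [0.0006266152315909294, 0.0007680982152316449, 0.00040533905469654905, 0.0009114240587832751])
taper [array([0.55712726, 0.04537942, 0.032     ]), array([0.59398715, 0.20815162, 0.032     ])] -1.7934911762444654
cursor finger pin-side [array([0.4937065 , 0.07161376, 0.046     ]), array([0.558622  , 0.06303873, 0.046     ])]
```

```bash
cat >> h.py <<'E'
YAW=-1.687; G0=np.array([0.5527,0.1349]); GX=np.array([np.cos(YAW),np.sin(YAW)]); GY=np.array([-GX[1],GX[0]])
def gw(x,y,z): p=G0+x*GX+y*GY; return [float(p[0]),float(p[1]),z]
def wg(p): d=np.asarray(p[:2])-G0; return d@GX*1e3,d@GY*1e3,p[2]*1e3
def fg(F): return np.array([F[:2]@GX,F[:2]@GY,F[2]]).round(2)
ATT=[np.pi,0,YAW+np.pi]
E
python3 - <<'E'
from plant import robot
from h import *
robot.grip(0.55,30)
robot.goto([0.5073,0.3935,0.19],ATT)
print(robot.move_straight([0.5073,0.3935,0.061],vel=0.12,contact_N=8))
f=robot.grab_frame("wrist"); cv2.imwrite("pics/g0.png",f["image"][...,::-1])
robot.grip(0.0,30)
s=robot.sense(); print(s["t"],s["tcp_pos"],s["opening"],s["wrist_force"])
E
```

```text
False
5.775 [0.50755322 0.39358329 0.06162616] 0.17881405858026575 [-0.22349128 -1.24515503  4.47634848]
```

View pics/g0.png

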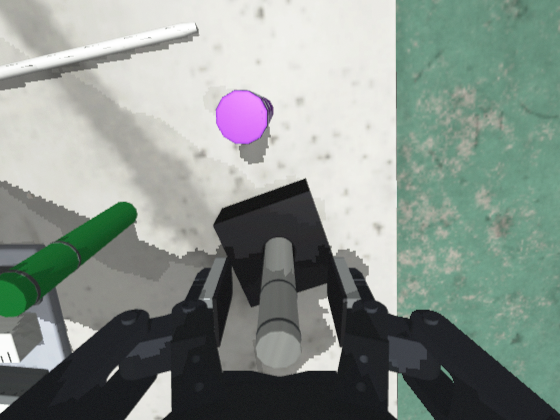

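The picture shows the pin centred between the pads, its top at about (279,345). The opening of 0.179 is about 15 mm, so the pin is held. Now lift it and carry it over to the mouth.

Run:
```python
from plant import robot
from h import *
s=robot.sense(); x,y=s["tcp_pos"][:2]
robot.move_straight([x,y,0.185],vel=0.12)
s=robot.sense(); print(s["t"],s["opening"],s["wrist_force"])
robot.move_straight(gw(-.068,.011,.185),vel=0.2)
f=robot.grab_frame("wrist"); cv2.imwrite("pics/g1.png",f["image"][...,::-1]); np.savez("g1.npz",**f)
f=robot.grab_frame("side"); cv2.imwrite("pics/g1s.png",f["image"][100:320,180:400][::1,::1,::-1].repeat(2,0).repeat(2,1))
s=robot.sense(); print(s["t"],wg(s["tcp_pos"]),s["opening"],s["wrist_force"])
```

```text
6.9583 0.17683114449288315 [ 0.32275725 -0.25774345 -2.29459679]
8.225 (np.float64(-69.72631984498805), np.float64(10.15566346617377), np.float64(184.91948687754848)) 0.17406421391460178 [-0.36544737 -0.3928277  -2.17570922]
```

View pics/g1.png

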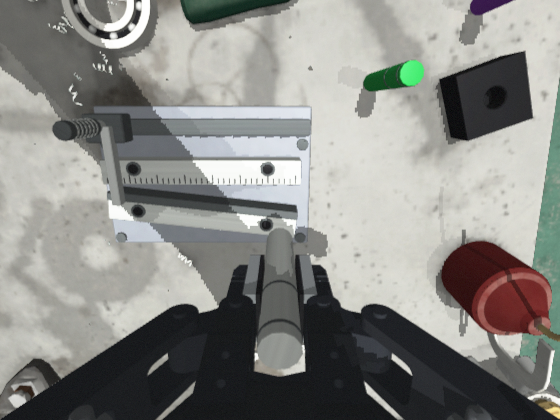

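View pics/g1s.png

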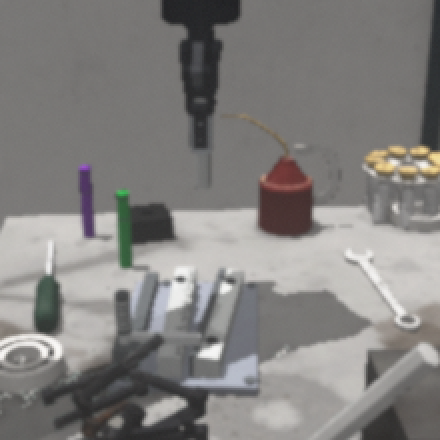

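Run:
```python
from plant import robot
from h import *
f=load("g1.npz")
print("hole",plane(f,495,98,.03))
g=cv2.cvtColor(f["image"],cv2.COLOR_RGB2GRAY).astype(float)
P=[]
for u in (215,225,235,245,255,262,275,285,292):
    c=g[174:194,u]; d=np.diff(c); i=int(np.argmin(d)); v=174+i+.5; P.append(wg(plane(f,u,v,.032))[:2])
print(np.round(P,1).tolist())
s=robot.sense(); print(s["t"],wg(s["tcp_pos"]))
```

```text
hole [0.50842351 0.39300131 0.03      ]
[[-11.6, 0.6], [-20.6, 0.6], [-29.7, 0.6], [-38.9, -4.9], [-47.8, 0.6], [-54.3, -5.0], [-66.0, 0.6], [-75.0, 0.6], [-81.4, 0.6]]
8.225 (np.float64(-69.72631984498805), np.float64(10.15566346617377), np.float64(184.91948687754848))
```

Run:
```python
from plant import robot
from h import *
robot.move_straight(gw(-.068,.0115,.085),vel=0.12,contact_N=10)
print(robot.move_straight(gw(-.068,.0115,.0606),vel=0.03,contact_N=4))
s=robot.sense(); print(s["t"],wg(s["tcp_pos"]),fg(s["wrist_force"]))
z=s["tcp_pos"][2]+0.0006
robot.move_straight(gw(-.068,.0115,z),vel=0.03)
f=robot.grab_frame("wrist"); cv2.imwrite("pics/g2.png",f["image"][...,::-1])
f=robot.grab_frame("side"); cv2.imwrite("pics/g2s.png",f["image"][150:310,200:360][...,::-1].repeat(3,0).repeat(3,1))
s=robot.sense(); print(s["t"],wg(s["tcp_pos"]),fg(s["wrist_force"]),s["opening"])
```

```text
True
9.95 (np.float64(-67.83797112183233), np.float64(11.177941703877405), np.float64(61.59740464020874)) [ 0.3  -0.31  5.03]
10.3 (np.float64(-67.82739399014903), np.float64(11.162285322485666), np.float64(61.707243189304016)) [ 0.56 -0.28 -2.12] 0.18105729863832784
```

View pics/g2.png

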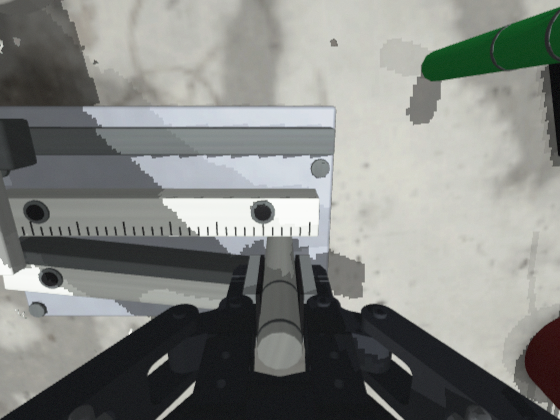

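View pics/g2s.png

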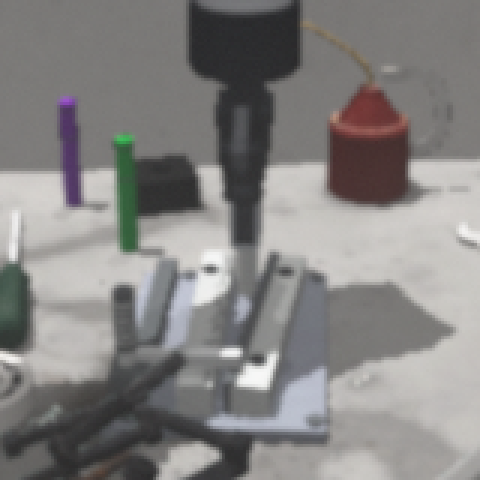

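The pin stands in the slot between the rails, with the lower end on the floor. Contact came at TCP z = 61.6 mm, the same height as in the stand. Now touch the straight rail to find y.

Run:
```python
from plant import robot
from h import *
z=.0620
print(robot.move_straight(gw(-.068,.004,z),vel=0.012,contact_N=2.5))
s=robot.sense(); print(s["t"],wg(s["tcp_pos"]),fg(s["wrist_force"]))
```

```text
True
10.7167 (np.float64(-67.76822086876481), np.float64(8.413379299434414), np.float64(61.73206345007166)) [-0.92  1.8  -0.43]
```

Run:
```python
from plant import robot
from h import *
z=.0620
robot.move_straight(gw(-.068,.0093,z),vel=0.02)
s=robot.sense(); print(s["t"],wg(s["tcp_pos"]),fg(s["wrist_force"]))
print(robot.move_straight(gw(.050,.0088,z),vel=0.02,contact_N=3))
s=robot.sense(); print(s["t"],wg(s["tcp_pos"]),fg(s["wrist_force"]),s["torque"].round(2),s["opening"])
```

```text
10.975 (np.float64(-67.86746883486865), np.float64(8.861607469839596), np.float64(61.65242196725349)) [-0.32  1.05 -0.52]
True
14.3333 (np.float64(2.1151317194334407), np.float64(8.570053333009316), np.float64(61.845124437898065)) [-0.92  0.78  3.  ] [ 0.04 -0.03 -0.05] 0.1791919010313372
```

Run:
```python
from plant import robot
from h import *
def avg():
    F=[]
    for _ in range(6):
        robot.sleep(.03); s=robot.sense(); F.append(fg(s["wrist_force"]))
    return np.mean(F,0).round(2),np.std(F,0).round(2),s
F,d,s=avg(); print(s["t"],wg(s["tcp_pos"]),F,d)
print(robot.move_straight(gw(.030,.0088,.0622),vel=0.012,contact_N=4))
F,d,s=avg(); print(s["t"],wg(s["tcp_pos"]),F,d)
```

```text
14.5333 (np.float64(2.0699856850045957), np.float64(8.522045419974145), np.float64(61.565390542559946)) [0.23 0.37 3.92] [0.77 0.34 0.89]
True
15.3167 (np.float64(2.154091642870375), np.float64(8.583121586448515), np.float64(61.57683236075309)) [ 0.91 -0.79  1.88] [0.5  0.42 0.63]
```

```bash
cat >> h.py <<'E'
def avg(robot,n=6):
    F=[]
    for _ in range(n):
        robot.sleep(.03); s=robot.sense(); F.append(fg(s["wrist_force"]))
    print("t",round(s["t"],2),"g",np.round(wg(s["tcp_pos"]),2),"F",np.mean(F,0).round(2),"sd",np.std(F,0).round(2),"op",round(s["opening"],3)); return np.mean(F,0),s
E
python3 - <<'E'
from plant import robot
from h import *
robot.move_straight(gw(.0021,.0088,.0630),vel=0.02)
avg(robot)
print(robot.move_straight(gw(.050,.0088,.0630),vel=0.015,contact_N=4))
avg(robot)
E
```

```text
t 15.77 g [ 2.32  8.42 62.36] F [-0.63  1.8  -7.03] sd [0.46 0.37 0.57] op 0.179
True
t 16.63 g [ 2.5   8.38 62.29] F [0.15 0.94 4.22] sd [0.43 0.57 0.69] op 0.179
```

Run:
```python
from plant import robot
from h import *
f=robot.grab_frame("wrist"); np.savez("g3.npz",**f); cv2.imwrite("pics/g3.png",f["image"][...,::-1])
f=robot.grab_frame("scene"); a=cv2.resize(f["image"][170:320,220:360],None,fx=4,fy=4,interpolation=cv2.INTER_CUBIC);cv2.imwrite("pics/g3s.png",a[...,::-1])
```

```text
(no output)
```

View pics/g3.png

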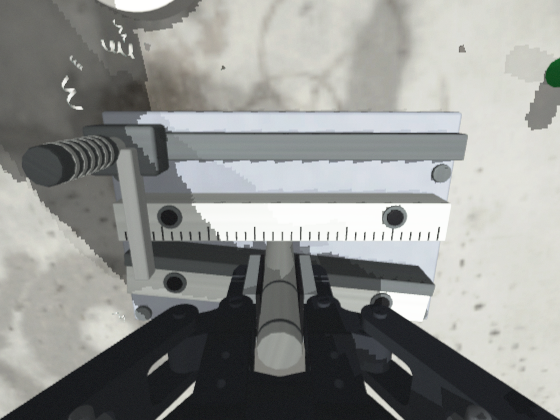

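View pics/g3s.png

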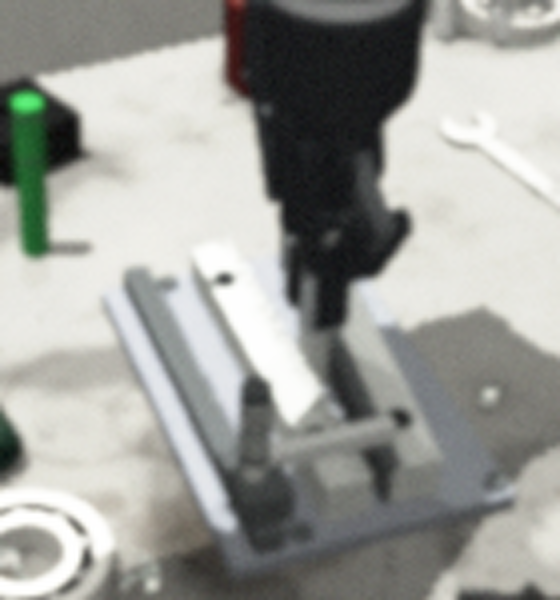

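Run:
```python
from plant import robot
from h import *
s=robot.sense(); z=float(s["tcp_pos"][2])
for x in (.0035,.005,.0065):
    r=robot.move_straight(gw(x,.0088,z),vel=0.006,contact_N=7)
    print(x,r); avg(robot,4)
    if r: break
```

```text
0.0035 False
t 17.38 g [ 2.68  8.53 61.78] F [-4.05  1.48  2.18] sd [0.31 0.38 0.08] op 0.18
0.005 False
t 17.91 g [ 3.13  8.51 61.76] F [-6.85  1.5   0.44] sd [0.51 0.55 0.58] op 0.178
0.0065 False
t 18.44 g [ 3.52  8.46 61.75] F [-8.4   1.16 -0.32] sd [0.6  0.37 0.52] op 0.18
```

Run:
```python
from plant import robot
from h import *
robot.grip(0.40,30)
avg(robot,4)
f=robot.grab_frame("wrist"); np.savez("g4.npz",**f); cv2.imwrite("pics/g4.png",f["image"][...,::-1])
for n in("scene","side"):
    f=robot.grab_frame(n); np.savez(f"g4{n}.npz",**f)
    y,x=(170,220) if n=="scene" else (180,200)
    a=cv2.resize(f["image"][y:y+140,x:x+140],None,fx=4,fy=4,interpolation=cv2.INTER_CUBIC);cv2.imwrite(f"pics/g4{n}.png",a[...,::-1])
```

```text
t 18.9 g [ 7.43  8.52 61.65] F [-0.1  -0.12  0.3 ] sd [0.64 0.41 0.32] op 0.402
```

View pics/g4.png

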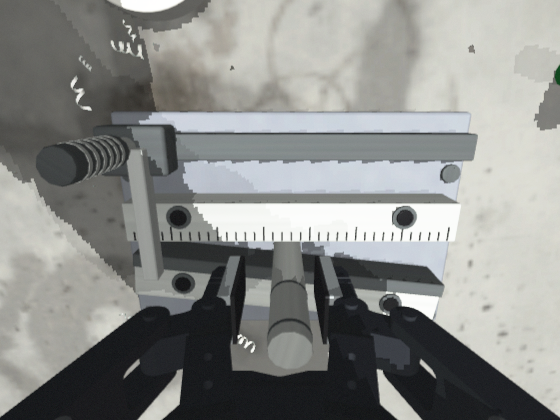

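View pics/g4side.png

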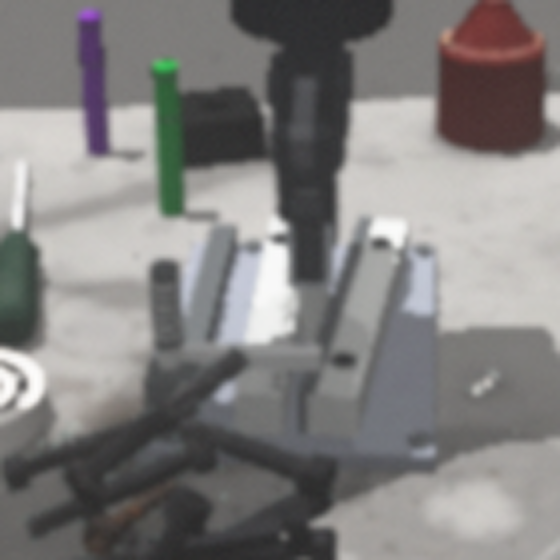

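View pics/g4scene.png

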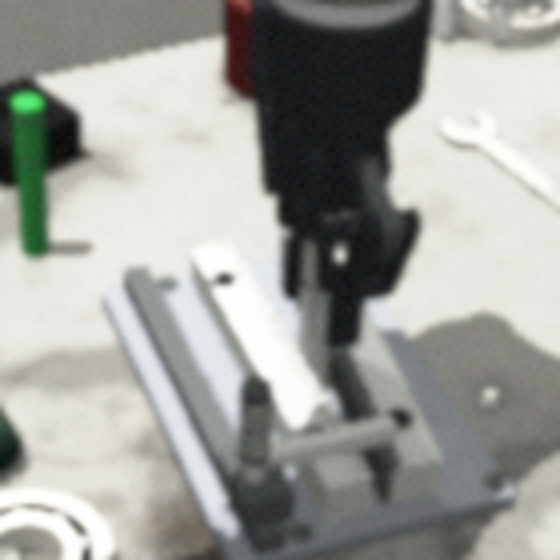

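Run:
```python
from h import *
f=load("g4.npz")
im=cv2.resize(f["image"][220:380,220:350],None,fx=4,fy=4,interpolation=cv2.INTER_CUBIC);cv2.imwrite("pics/g4z.png",im[...,::-1])
for z in (.105,): print(wg(plane(f,290,342,z)))
```

```text
(np.float64(3.814802752188837), np.float64(4.0119143366700305), np.float64(105.0))
```

View pics/g4z.png

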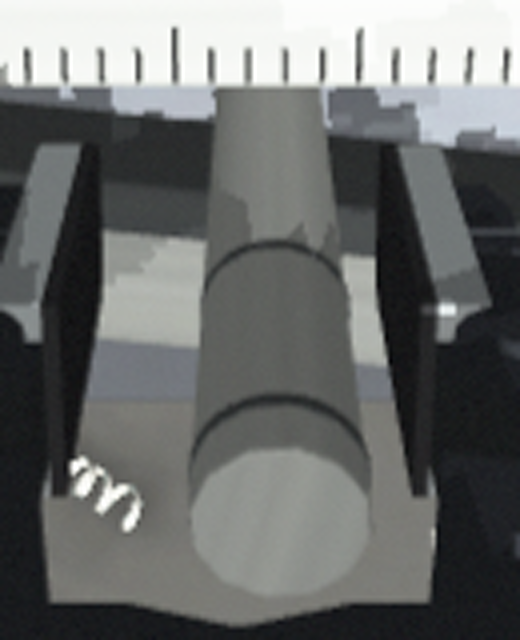

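Run:
```python
from h import *
f=load("g4.npz")
print(wg(plane(f,290.1,350.0,.105)))
for u,v in((286.7,242),(287.5,262)):
    c,d=ray(f,u,v)
    t=(0.008-(c[:2]-G0)@GY)/(d[:2]@GY); print(wg(c+t*d))
```

```text
(np.float64(3.7474790139547753), np.float64(7.245595390306725), np.float64(105.00000000000001))
(np.float64(2.7466911963843454), np.float64(7.999999999999995), np.float64(14.525083213994428))
(np.float64(2.9358922937025858), np.float64(8.000000000000034), np.float64(40.43642649448853))
```

Run:
```python
from plant import robot
from h import *
robot.move_straight(gw(.0035,.0085,.0505),vel=0.04,contact_N=6)
robot.grip(0.26,20)
avg(robot,4)
r=robot.move_straight(gw(.016,.0085,.0505),vel=0.010,contact_N=8)
print(r); avg(robot,6)
f=robot.grab_frame("wrist"); np.savez("g5.npz",**f); cv2.imwrite("pics/g5.png",f["image"][...,::-1])
```

```text
t 19.9 g [ 3.5   8.59 50.64] F [-0.39 -0.44  0.23] sd [0.51 0.44 0.34] op 0.26
True
t 20.98 g [ 8.94  8.03 50.62] F [-1.08 -0.04  0.68] sd [0.45 0.4  0.29] op 0.257
```

View pics/g5.png

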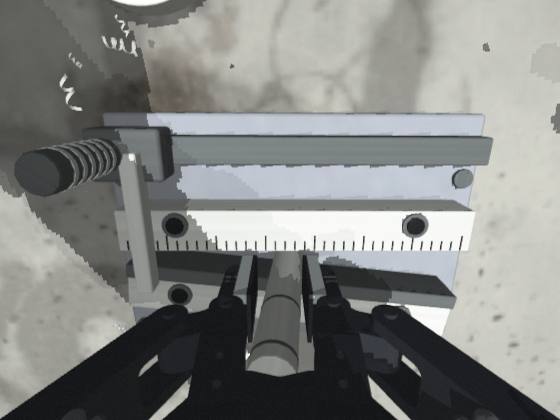

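Run:
```python
from h import *
f=load("g5.npz")
im=cv2.resize(f["image"][230:385,220:350],None,fx=4,fy=4,interpolation=cv2.INTER_CUBIC);cv2.imwrite("pics/g5z.png",im[...,::-1])
for u,v in((287.5,255),(281,300),(275,365)):
    c,d=ray(f,u,v)
    t=(0.008-(c[:2]-G0)@GY)/(d[:2]@GY); print(wg(c+t*d))
```

```text
(np.float64(4.085178609611068), np.float64(8.000000000000023), np.float64(20.21381301244879))
(np.float64(8.201244889081376), np.float64(7.999999999999987), np.float64(63.24474566111006))
(np.float64(10.549814206992677), np.float64(7.999999999999989), np.float64(99.11793167245848))
```

View pics/g5z.png

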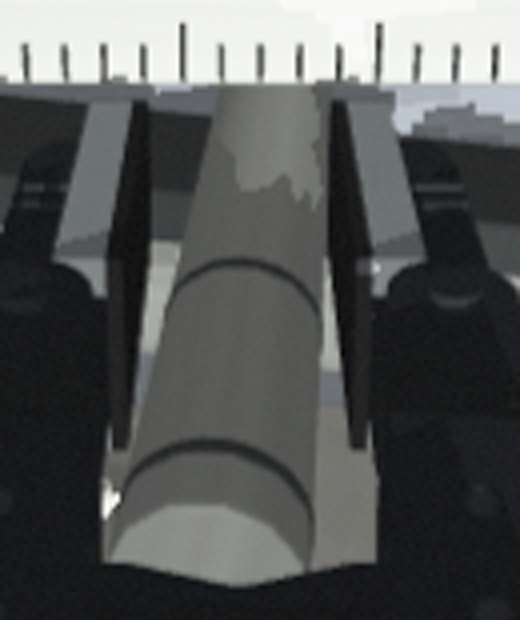

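The last free push tipped the pin forward by about 0.08 rad: axis at x≈4 mm low down and 10.5 mm near the top. So I'll regrip to square it and push it only while it is held.

Run:
```python
from plant import robot
from h import *
robot.move_straight(gw(.0065,.0083,.0585),vel=0.04,contact_N=8)
avg(robot,4)
robot.grip(0.0,35)
avg(robot,4)
f=robot.grab_frame("wrist"); np.savez("g6.npz",**f)
im=cv2.resize(f["image"][230:385,220:350],None,fx=4,fy=4,interpolation=cv2.INTER_CUBIC);cv2.imwrite("pics/g6z.png",im[...,::-1])
```

```text
t 21.52 g [ 6.66  8.15 58.41] F [-0.22  0.1  -0.11] sd [0.78 0.37 0.3 ] op 0.259
t 21.88 g [ 5.56  8.26 58.6 ] F [-2.79 -0.43  0.72] sd [0.28 0.64 0.4 ] op 0.175
```

View pics/g6z.png

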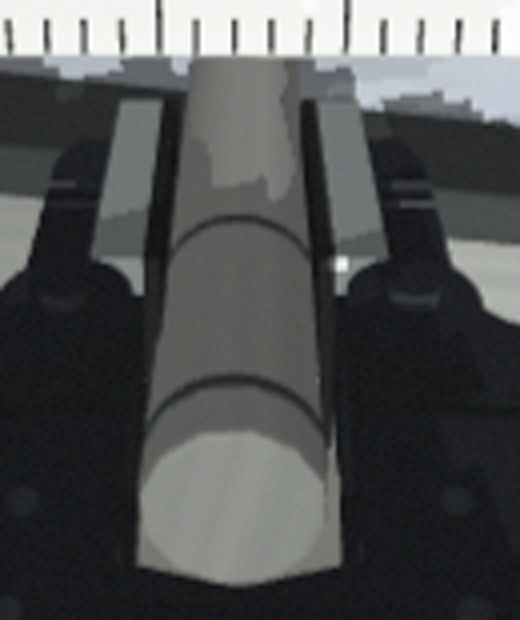

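Run:
```python
from plant import robot
from h import *
z=.0587
x=.0065
for i in range(6):
    x+=.0012
    robot.move_straight(gw(x,.0085,z),vel=0.008,contact_N=9)
    F,s=avg(robot,4)
    if F[0]<-8.5: break
xc=x
# hold 0.3 s, then unload
robot.sleep(.25)
xa=wg(s["tcp_pos"])[0]/1e3
robot.move_straight(gw(xa+.0006,.0085,z),vel=0.008)
F,s=avg(robot,4)
f=robot.grab_frame("wrist"); np.savez("g7.npz",**f)
```

```text
t 22.37 g [ 5.81  8.3  58.63] F [-6.06 -0.39 -1.31] sd [0.41 0.25 0.35] op 0.177
t 22.8 g [ 5.94  8.29 58.62] F [-7.82  0.12 -2.06] sd [0.58 0.37 0.53] op 0.173
t 23.23 g [ 6.05  8.31 58.67] F [-9.48  0.21 -3.27] sd [0.43 0.19 0.06] op 0.177
t 24.2 g [ 5.76  8.27 58.6 ] F [-6.14 -0.64 -0.92] sd [0.46 0.33 0.78] op 0.176
```

Run:
```python
from plant import robot
from h import *
robot.move_straight(gw(.0058,.0084,.0587),vel=0.008)
avg(robot,4)
robot.grip(0.30,20)
avg(robot,4)
f=robot.grab_frame("wrist"); np.savez("g8.npz",**f)
im=cv2.resize(f["image"][230:385,220:350],None,fx=4,fy=4,interpolation=cv2.INTER_CUBIC);cv2.imwrite("pics/g8z.png",im[...,::-1])
```

```text
t 24.64 g [ 5.67  8.33 58.64] F [-4.67 -0.4  -0.87] sd [0.51 0.47 0.27] op 0.175
t 25.04 g [ 6.81  8.54 58.64] F [-0.28 -0.04 -0.32] sd [0.3  0.29 0.27] op 0.302
```

View pics/g8z.png

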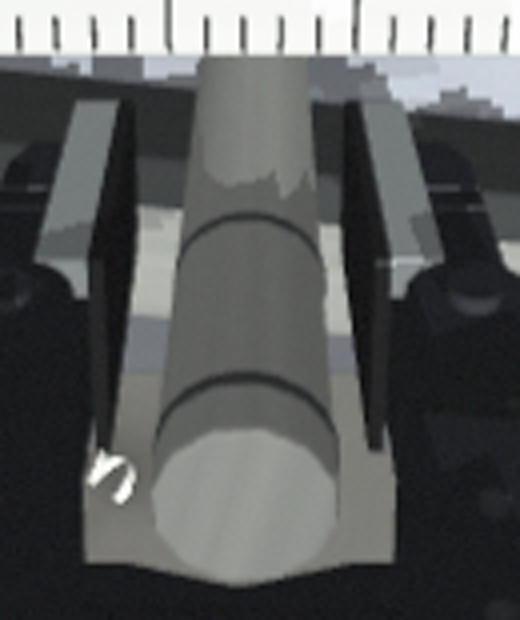

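Run:
```python
from h import *
f=load("g8.npz")
for u,v in((283.3,246),(282.8,270),(281.3,354)):
    c,d=ray(f,u,v)
    t=(0.008-(c[:2]-G0)@GY)/(d[:2]@GY); print(wg(c+t*d))
```

```text
(np.float64(4.104659130845822), np.float64(7.999999999999989), np.float64(17.362673934408047))
(np.float64(4.870454102196105), np.float64(8.000000000000028), np.float64(46.06500207733244))
(np.float64(6.305395466028386), np.float64(8.000000000000014), np.float64(102.95298981770225))
```

Run:
```python
from plant import robot
from h import *
print([np.round(wg(np.array(p)),1) for p in((.4924,.0618,.085),(.49006,.06223,.09),(.4937,.0716,.046),(.5586,.0630,.046))])
robot.move_straight(gw(.0052,.0085,.0600),vel=0.03)
robot.grip(0.42,20)
robot.move_straight(gw(.0052,.0085,.150),vel=0.12,contact_N=6)
robot.move_straight(gw(.035,-.050,.190),vel=0.2)
f=robot.grab_frame("wrist"); np.savez("g9.npz",**f); cv2.imwrite("pics/g9.png",f["image"][...,::-1])
avg(robot,3)
```

```text
[array([ 79.6, -51.4,  85. ]), array([ 79.4, -53.8,  90. ]), array([ 69.7, -51.3,  46. ]), array([70.7, 14.2, 46. ])]
t 27.19 g [ 34.53 -49.49 189.12] F [-0.47  0.63 -0.27] sd [0.22 0.78 0.55] op 0.419
```

View pics/g9.png

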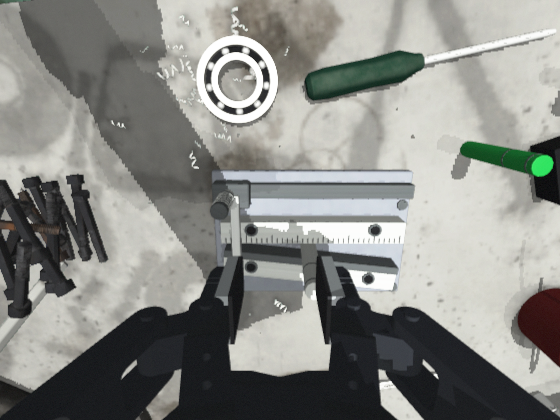

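Run:
```python
from h import *
f=load("g9.npz")
im=cv2.resize(f["image"][165:305,205:345],None,fx=4.2,fy=4.2,interpolation=cv2.INTER_CUBIC);cv2.imwrite("pics/g9z.png",im[...,::-1])
```

```text
(no output)
```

View pics/g9z.png

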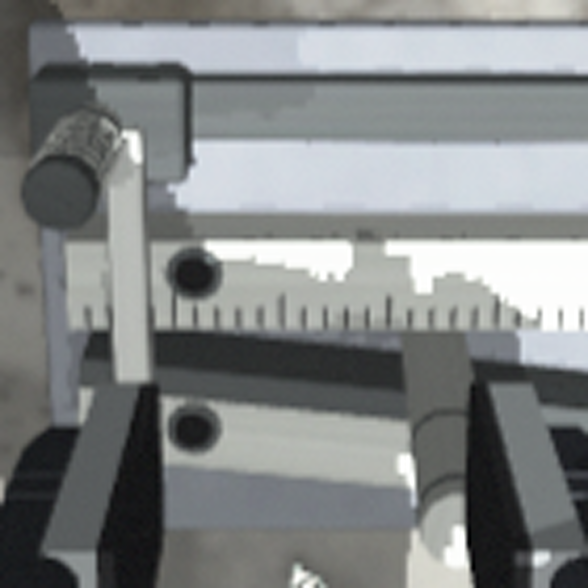

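Run:
```python
from h import *
f=load("g9.npz");w1=load("w1.npz")
Z=lambda u,v:(205+(u+.5)/4.2-.5,165+(v+.5)/4.2-.5)
A=lambda u,v:(220+(u+.5)/4.4-.5,200+(v+.5)/4.4-.5)
print("knob",np.round(wg(plane(f,*Z(60,193),.09)),1)); X,r=tri([(f,*Z(60,193)),(w1,*A(67,204))]);print(np.round(wg(X),1),r)
print("finger",[np.round(wg(plane(f,*Z(*p),.046)),1) for p in((145,165),(152,370))])
print("edge",[np.round(wg(plane(f,*Z(*p),.032)),1) for p in((68,330),(390,330))])
for u,v in (Z(438,345),Z(440,400)):
    c,d=ray(f,u,v); t=(0.008-(c[:2]-G0)@GY)/(d[:2]@GY); print("pin",np.round(wg(c+t*d),1))
print("top",np.round(wg(plane(f,*Z(448,535),.105)),1))
```

```text
knob [ 79.5 -52.6  90. ]
[ 80.8 -50.1  82.1] [0.00018748166461350234, 0.00018748166461348694]
finger [array([ 69.4, -44.3,  46. ]), array([69.5,  3.6, 46. ])]
edge [array([90.4,  0.1, 32. ]), array([15.5,  0.2, 32. ])]
pin [ 3.2  8.  23.2]
pin [ 5.5  8.  52.1]
top [  9.2   8.5 105. ]
```

Run:
```python
from plant import robot
from h import *
robot.move_straight(gw(.0795,-.0526,.190),vel=0.2)
print(robot.move_straight(gw(.0795,-.0526,.065),vel=0.1,contact_N=8))
robot.grip(0.27,20)
avg(robot,3)
f=robot.grab_frame("wrist"); np.savez("k0.npz",**f); cv2.imwrite("pics/k0.png",f["image"][...,::-1])
```

```text
False
t 29.35 g [ 79.47 -52.54  65.15] F [ 0.24 -0.02  0.32] sd [0.26 0.32 0.23] op 0.268
```

View pics/k0.png

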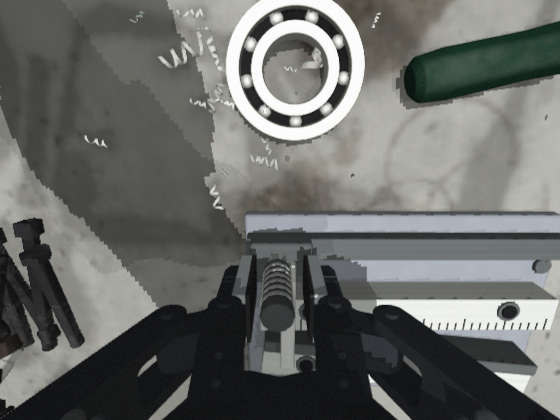

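Run:
```python
from plant import robot
from h import *
print(robot.move_straight(gw(.0260,-.0526,.065),vel=0.03,contact_N=6))
F,s=avg(robot,4)
f=robot.grab_frame("wrist"); np.savez("k1.npz",**f); cv2.imwrite("pics/k1.png",f["image"][...,::-1])
f=robot.grab_frame("side"); np.savez("k1s.npz",**f)
im=cv2.resize(f["image"][180:320,200:340],None,fx=4,fy=4,interpolation=cv2.INTER_CUBIC);cv2.imwrite("pics/k1s.png",im[...,::-1])
```

```text
False
t 31.47 g [ 26.   -52.57  65.02] F [ 0.9  -0.25 -0.34] sd [0.14 0.52 0.3 ] op 0.271
```

View pics/k1.png

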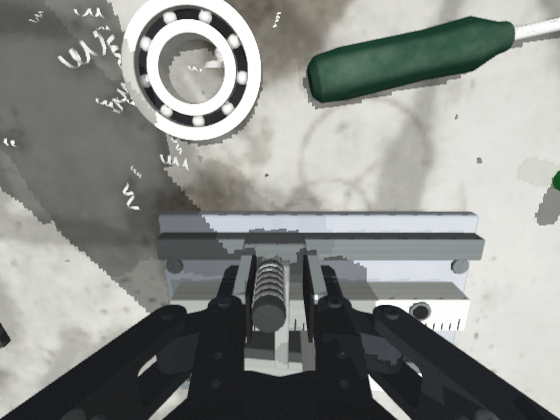

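View pics/k1s.png

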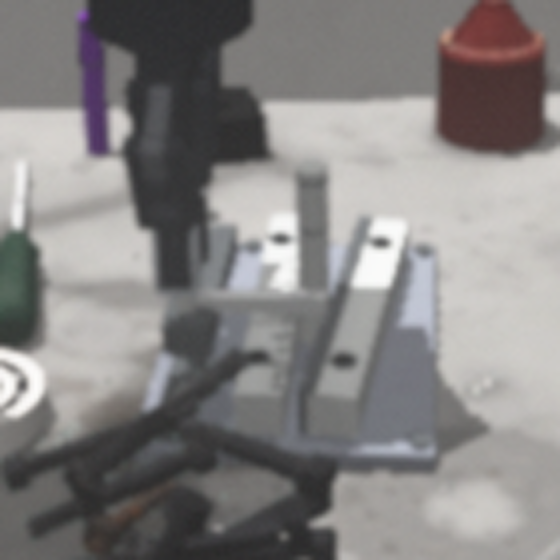

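Run:
```python
from plant import robot
from h import *
print(robot.move_straight(gw(.0205,-.0526,.065),vel=0.015,contact_N=3))
F0,s=avg(robot,4)
x=wg(s["tcp_pos"])[0]/1e3
for i in range(12):
    x-=.0005
    robot.move_straight(gw(x,-.0526,.065),vel=0.01)
    F,s=avg(robot,4)
    if F[0]>2.4: break
f=robot.grab_frame("wrist"); np.savez("k2.npz",**f); cv2.imwrite("pics/k2.png",f["image"][...,::-1])
```

```text
False
t 32.22 g [ 20.09 -52.66  65.04] F [ 0.15 -0.24  0.1 ] sd [0.48 0.25 0.42] op 0.27
t 32.6 g [ 19.63 -52.66  64.99] F [0.58 0.12 0.08] sd [0.49 0.74 0.32] op 0.272
t 32.98 g [ 19.27 -52.64  65.  ] F [ 0.85 -0.57  1.53] sd [0.36 0.09 0.72] op 0.271
t 33.37 g [ 18.65 -52.66  64.97] F [ 1.06 -0.45  0.96] sd [0.58 0.6  0.06] op 0.269
t 33.75 g [ 18.22 -52.66  64.99] F [ 2.  -0.3  1.2] sd [0.22 0.09 0.12] op 0.269
t 34.13 g [ 18.08 -52.65  64.96] F [ 3.99 -0.66  2.03] sd [0.34 0.58 0.34] op 0.269
```

View pics/k2.png

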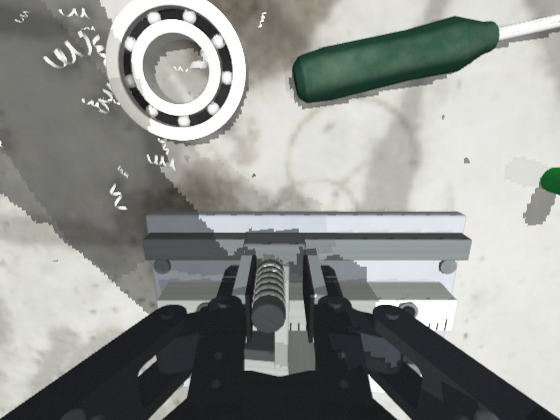

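Run:
```python
from plant import robot
from h import *
robot.move_straight(gw(.0225,-.0526,.065),vel=0.02)
robot.grip(0.40,20)
print(robot.move_straight(gw(.0225,-.0526,.150),vel=0.12,contact_N=6))
robot.move_straight(gw(.015,-.13,.24),vel=0.2)
avg(robot,3)
for n in("wrist","scene","side"):
    f=robot.grab_frame(n); np.savez(f"e{n}.npz",**f); cv2.imwrite(f"pics/e{n}.png",f["image"][...,::-1])
    if n!="wrist":
        y,x=(170,220) if n=="scene" else (180,200)
        a=cv2.resize(f["image"][y:y+140,x:x+140],None,fx=4,fy=4,interpolation=cv2.INTER_CUBIC);cv2.imwrite(f"pics/e{n}.png",a[...,::-1])
```

```text
False
t 36.54 g [  15.54 -129.88  238.74] F [-0.28 -0.32 -0.11] sd [0.43 0.74 0.11] op 0.402
```

View pics/ewrist.png

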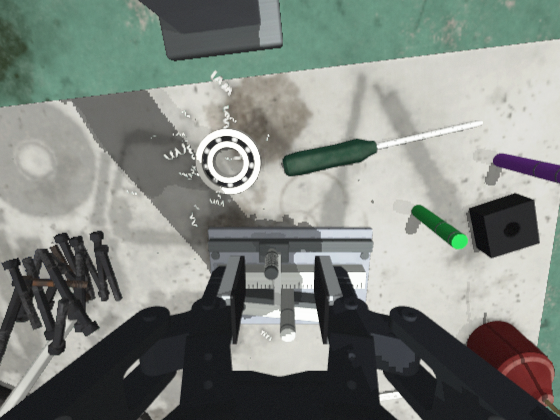

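View pics/eside.png

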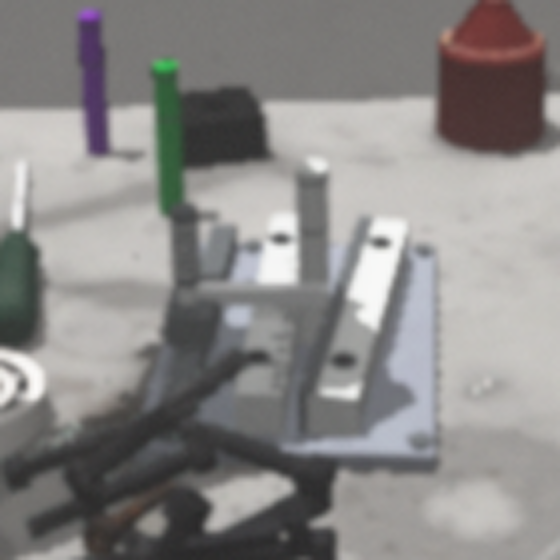

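View pics/escene.png

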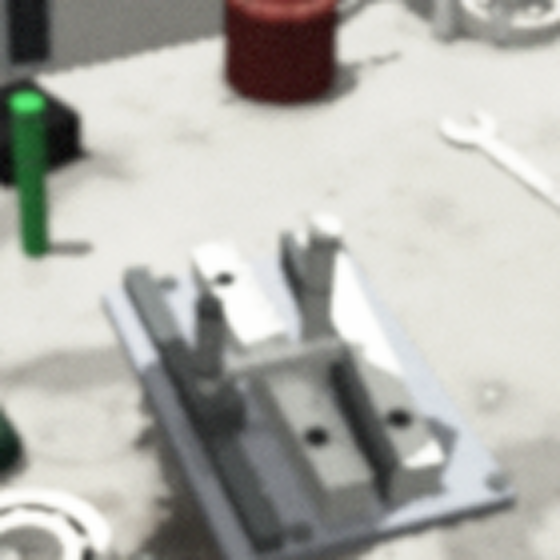

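Run:
```python
from h import *
f=load("ewrist.npz")
im=cv2.resize(f["image"][235:350,225:345],None,fx=5,fy=5,interpolation=cv2.INTER_CUBIC);cv2.imwrite("pics/ez.png",im[...,::-1])
```

```text
(no output)
```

View pics/ez.png

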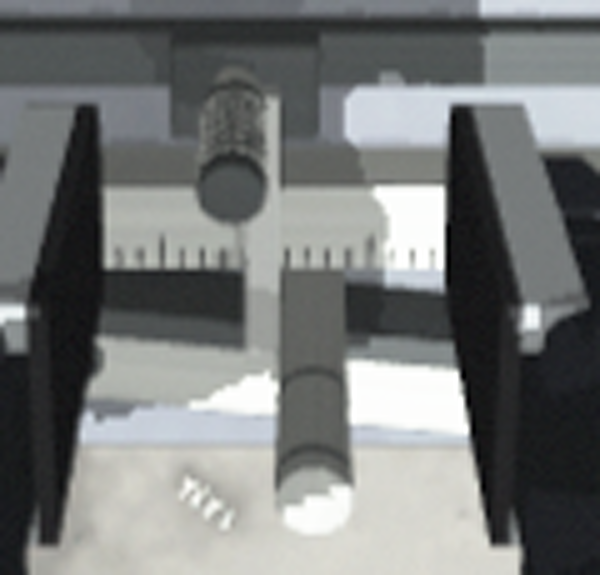

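Run:
```python
from h import *
f=load("ewrist.npz")
Z=lambda u,v:(225+(u+.5)/5-.5,235+(v+.5)/5-.5)
for p in ((313,285),(315,350),(315,495)):
    c,d=ray(f,*Z(*p)); t=(0.008-(c[:2]-G0)@GY)/(d[:2]@GY); print("pin",np.round(wg(c+t*d),1))
print("top",np.round(wg(plane(f,*Z(315,495),.105)),1))
print("finger",[np.round(wg(plane(f,*Z(*p),.046)),1) for p in((281,110),(282,250))])
a=load("scene0.npz");b=load("escene.npz")
```

```text
pin [ 4.2  8.  26.7]
pin [ 4.5  8.  53.6]
pin [  6.    8.  102.6]
top [  6.1   6.1 105. ]
finger [array([ 12.5, -48.8,  46. ]), array([ 12.1, -13.4,  46. ])]
```

The final views show the pin standing in the slot with its axis at x ≈ 4.2 mm and a tilt of about 0.02 rad. The finger face is at x ≈ 12.2 mm, 8 mm from the axis, so it is touching the pin. Nothing else has moved and the gripper is clear, so I'm handing in.

Run:
```python
from plant import robot
robot.close_job(); print(robot.sense()["t"])
```

```text
the job is handed in; nothing more can be done
the job is handed in; nothing more can be done
```

I wedged the master pin in the gauge slot, slid the cursor up until its finger touched the pin, backed the gripper clear and handed the job in. The last clock reading before that was about 36.5 s, against the 53 s limit.

**Pin:** I took it from the stand and lowered it upright into the wide end. I found the straight rail by touch, then slid the held pin to where it wedged, at gauge x ≈ 4 mm. One push with the jaws slightly open tipped it about 0.08 rad. I gripped it again, squared it up, pressed it home to about 9.5 N at the wrist and let go.

**Cursor:** I pushed it by its knob with the open jaws and stopped at about 4 N in total, of which roughly 1.5 N should be the cursor's own friction.

**Last checks:**
- **Fit:** In the wrist picture the pin axis is at x ≈ 4.2 mm, not measurably moved by the cursor, with a tilt of about 0.02–0.03 rad. The finger face is at x ≈ 12.2 mm, 8 mm from the axis, so it is touching.
- **Other tools:** In the pictures the bearing, the screwdriver, the spanner and the two look-alike pins looked undisturbed, though I did not measure their positions.

**What I could not confirm:**
- **Rail forces:** I had no direct reading. That the pin is firmly wedged is inferred from how stiffly it resisted the push and from it holding against the cursor.
- **Tip:** The tipped pin was at about the 0.08 rad limit for a moment, before I squared it.
- **Wedge position:** From the pictures I expected the wedge at x ≈ 16–49 mm, but by feel it was at about 4 mm. I kept the felt value, which is within the stated range.

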